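Snug down a loose anchor eye with a turning bar

ROBOT

A 7-joint arm with a two-finger parallel gripper is mounted at the origin on the work surface; the furniture and walls round the work are solid. World frame = base frame: x ahead of the robot, y to its left, z up, the work surface at z = 0. Lengths are in m, angles in rad, forces in N, time in s.
With the tool pointing down it reaches from about 0.4 to 0.85 m from the base axis. Payload 4.5 kg.
Tool frame: the origin (TCP) lies at the very end of the fingers, on their centre line; the grasp point (between the pads) lies 19 mm behind it (robot.tcp_to_grasp is the z of the grasp point in the tool frame, in m); z points along the fingers, y is the line along which they close (so a half turn about z gives the same grasp; the last joint's range is limited). The gripper opens to 88 mm and grips with 3 to 60 N. Pads are 18 mm wide; open, the fingers measure 123 mm over their backs; the gripper's body (75 mm by 187 mm) begins 45 mm behind the grasp point.
Start: joints at [1.318, 0.689, -0.195, 1.565, 0.157, 0.902, -0.215], TCP at [0.177, -0.599, 0.239] pointing down, gripper open.
Joint ranges: [-3.01, 3.01], [-0.46, 2.08], [-1.47, 1.51], [0.13, 2.56], [-1, 4.14], [0.04, 2.09], [-2.66, 2.66]. Speed limits (rad/s): [2.57, 2.57, 3.14, 3.14, 3.14, 3.14, 3.14].

INTERFACE

Orientations are given as [roll, pitch, yaw] about the fixed x, y, z axes, in that order (R = Rz(yaw) Ry(pitch) Rx(roll)).
In Python, from workcell import robot, optics, hand_in gives the robot as it stands. The module is installed in compiled form; this text tells all that it offers.
- The arm moves only by the tool play_rows, never from a script. Its argument "targets" is a list of rows, each a list of 3 entries, a list of its own where there are three numbers: the shift along the tool's x, y, z each as a share of 0.3 m, from -1 to 1, then the turn, a rotation vector about the tool's x, y, z each as a share of pi rad, from -1 to 1, then the closure, from 0 (fully open) to 1 (shut). In form: [[[x, y, z], [ax, ay, az], gripper], ...]. A call has 1 to 10 rows; each row shifts and turns the commanded pose from where the row before left it, along the tool's axes as they then stand; what a row does not reach is not made up. A row lasts 1/10 s, in which the tool goes at most 50 mm and 8.59 degrees, less where a joint would pass 70% of its speed; a pose out of reach is approached as far as the arm can. A call with a number of a shift or a turn outside -1 to 1 is refused whole. A call with a gripper value outside its range is refused whole. The fingers move at their own pace and stop on an object; the grip force is fixed at half the most. Time passes only in rows, so rows that do not move let the fingers close. It gives the time, the measured TCP pose, the force, the opening and the grip force at its end, in the units of the state.
- robot.sense(): the state, without advancing time (a new reading comes with each control period).
- optics.snapshot(name): name is "scene" or "top" or "wrist"; returns (picture, depth): 384x512x3 uint8, red, green, blue; 384x512 float32, m along the optical axis (not along the pixel's ray), 0 where there is no reading.
- optics.get_calibration(name): a dict with "fov_y" (degrees; the focal length in pixels is half the picture's height over the tangent of half this angle, whatever the lens; pixels are square), "cx", "cy" (the principal point, pixels), "rvec" (rotation vector, rad) and "tvec" (3), from world to camera coordinates, as OpenCV has them. Camera axes: x right, y down, z forward; pixel columns grow to the right and rows downward; lengths in m; the calibration is good to about 2 mm. A picture is of the moment at which its call begins: read the wrist's pose just before it. get_calibration takes no time and is no camera call; for the wrist camera it gives the pose at the moment of the call.
- hand_in(): hands the job in; it is judged then, once.
Trained networks look in the newest picture that a camera, given by its name, has taken for a name from the list of things; names that differ only in an ending like _2 or _b are one class to them, and where a whole thing is asked for, a point or a joint stands for the part that bears it (a point fixed in the world has none). Each returns a list of dicts, best first, with "conf" (0 to 1); they miss things now and then, are a little off and sometimes report something else, mostly with a low value. They report only what shows in the picture. A call takes as long as a camera call. They do not tell look-alikes from the thing itself.
- optics.regions_of(query, camera): "region" (384x512 bool, what is visible of it) and "uv" ([column, row] in pixels, amid what is visible of it).
The state is a dict: "time_s": time; "qpos": joint angles; "joint_vel": joint speeds; "effort": joint torques, N m; "position": TCP position; "tool_rot": TCP orientation; "force": force on the tool from outside, world axes, zero at the start; "ft_torque": the same for the moment, N m; "finger_gap": finger opening in m; "grasp_force": force on a finger pad.
Only numpy, scipy, OpenCV 4.12 (cv2) and the standard library are available. Lean on these libraries where they do the work, as an engineer would, in place of code of your own. Each camera call takes 0.05 s, during which the arm holds its last target. There are 200 camera calls.

TASK

The anchor eye on the little wooden block has worked loose: slide the rod of the turning bar through its loop, turn the eye clockwise (seen from above) until it lands on its spring washer and is snug, without overtightening it, then draw the bar out and lay it down on the bench. Turn the eye only with the bar, and leave the other things where they are.

Things in the scene. Friction and masses are not known exactly. Their poses are not given: they have to be found in the camera images.
- bar: Turning bar, 0.14 kg, lying flat: square wooden handle 22x22x80 mm (origin at its centre, 11 mm above the bench when lying; grasp it from above across its sides), brass ferrule 19 mm thick to 48 mm from the origin, straight steel rod 12 mm thick to 160 mm, its last 5 mm tapered to 7 mm. x runs from handle to tip. It balances about 30 mm from the origin towards the tip.
- bar_tip (a point): Centre of the free end of the steel rod, 160 mm from the handle's centre.
- eye: Steel screw eye on the block: loop of 8 mm wire, 17 mm clear inside, 33 mm outside. Origin at the loop's centre, 105 mm above the bench, on the turning axis; z up, x through the hole, out on the side to enter from. Lands after an unknown clockwise turn of 0.35 to 0.8 rad, running with 0.1 N m of friction. A rod in the loop swings idly about 0.65 rad either way before it takes the eye along.
- washer (a joint): Twist of the spring washer under the eye's collar, rad: 0 until the eye has landed, then growing as it is tightened; the torque about the upright axis rises from 0.16 N m by 0.08 N m per 0.01 rad. Snug: 0.34 to 0.60 N m, washer past 0.02. Overtight: above 0.64 N m, 0.06. Let go, it springs back to about 0.02.
- block: Dark red wooden block 60x85x60 mm, fixed to the bench, origin at the centre of its underside; on its top a steel plate of 48 mm diameter carries the washer and the eye.
- small_block: Bystander: small loose wooden block 45x60x30 mm, origin at the centre of its underside.
- tape_measure: Bystander: yellow and black tape measure 31x79x63 mm, standing, origin at the centre of its underside.
- masking_tape: Bystander: roll of masking tape, 98 mm across, 25 mm high, lying, origin at the centre of its underside.
Not all that is in view belongs to the job. What is shaped like the block but blue or yellow is not meant.

How it is judged:
On the way, in this order (a step that is already met when the one before it is completed fails the run):
1. the rod is through the loop, its tip at least 20 mm past the loop's centre plane (((x of bar_tip in the frame of eye below -0.02 m and y of bar_tip in the frame of eye between -0.012 and 0.012 m and z of bar_tip in the frame of eye between -0.012 and 0.012 m and angle between the x axis of bar and the x axis of eye, either way round below 0.45 rad) or (x of bar_tip in the frame of eye above 0.02 m and y of bar_tip in the frame of eye between -0.012 and 0.012 m and z of bar_tip in the frame of eye between -0.012 and 0.012 m and angle between the x axis of bar and the x axis of eye, either way round below 0.45 rad))), for 0.1 s.
2. with the rod in the loop, the eye is turned home and snug: the washer is wound beyond 0.02 rad for 0.2 s (value of joint washer above 0.02 rad and distance between bar_tip and eye below 0.1 m and contact force between bar and eye above 1 N), for 0.2 s.
At the end, for the whole second after the job is handed in: The eye is still snug (washer wound by more than 0.01 rad); the bar is out of the loop and lies flat and still on the bench (handle centre 5 to 15 mm and rod tip 4 to 16 mm above it) (value of joint washer above 0.01 rad and height (world z) of bar between 0.005 and 0.015 m and height (world z) of bar_tip between 0.004 and 0.016 m and linear speed of bar below 0.02 m/s and contact force between bar and eye below 0.1 N); the robot touches nothing.
It fails at once if the eye is overtightened (washer wound beyond 0.06 rad) (value of joint washer above 0.06 rad).
It fails at once if the robot itself pushes on the eye (more than 2 N) (contact force between any of the fingers, the arm and eye above 2 N).
It fails at once if the bar is dropped (falls faster than 1.1 m/s out of the fingers) (linear speed of bar above 1.1 m/s and contact force between the fingers and bar below 0.1 N).
It fails at once if the small wooden block, tape measure or masking tape is moved by more than 25 mm (distance of any of small_block, tape_measure, masking_tape from where it was at the start of the episode above 0.025 m).
It also fails if it takes over 67 s, if anything falls off the work surface, if the arm or the gripper's body presses on something with over 40 N, if the wrist force passes 120 N, or if a joint passes its speed limit or range.

## Working session

There is one attempt and no reset: what is moved stays moved. The work goes in short steps, Python scripts to look and compute and a tool call to move; the robot and the scene stay as the last step left them, time stands still between calls to the robot, and variables do not carry over. Pictures are saved under pics/ and viewed, at most 10 in all, crops included, and the job is handed in when it is done.

Besides the shell and the picture viewer there is one more tool, called after "Call:" as name(argument=value, ...), one argument or row to a line, values as JSON. play_rows: Moves the arm, as the interface text tells. Shift numbers are shares of 0.3 m and turn numbers shares of pi rad, none past 1 either way. Its arguments: {"type":"object","properties":{"targets":{"type":"array"}},"required":["targets"]}

```bash
mkdir -p pics
cat > h.py <<'E'
import numpy as np, cv2
from scipy.spatial.transform import Rotation as R
from workcell import robot, optics, hand_in
def cam(n):
    c=optics.get_calibration(n); f=192/np.tan(np.radians(c['fov_y'])/2)
    return f,c['cx'],c['cy'],R.from_rotvec(np.ravel(c['rvec'])).as_matrix(),np.ravel(c['tvec'])
def cloud(d,C):
    f,cx,cy,M,t=C; v,u=np.mgrid[:384,:512]
    P=np.stack([(u-cx)/f*d,(v-cy)/f*d,d],-1)
    W=(P-t)@M; W[d<=0]=np.nan; return W
def save(n,p): cv2.imwrite('pics/'+n+'.png',p[...,::-1])
E
python3 - <<'E'
from h import *
a=[]
for n in ['scene','top']:
    C=cam(n); p,d=optics.snapshot(n); a.append(p); W=cloud(d,C); np.savez(n,p=p,d=d,W=W)
    print(n,'cam pos',(-C[3].T@C[4]).round(3),C[0])
    for q in ['bar','eye','block','small_block','tape_measure','masking_tape']:
        for r in optics.regions_of(q,n)[:3]:
            w=W[r['region']]; print(q,round(r['conf'],2),np.round(r['uv']),r['region'].sum(),np.nanmedian(w,0).round(3),np.nanpercentile(w,2,0).round(3),np.nanpercentile(w,98,0).round(3))
save('a',a[0]);save('b',a[1])
print(robot.sense())
E
```

```text
scene cam pos [-0.059  1.015  1.154] 490.65186872675093
bar 0.83 [236. 265.] 349 [0.445 0.327 0.019] [0.41  0.278 0.008] [0.517 0.431 0.026]
eye 0.48 [256. 179.] 105 [0.544 0.063 0.09 ] [ 0.529 -0.038 -0.001] [0.609 0.073 0.122]
eye 0.46 [282. 112.] 63 [ 0.652 -0.304  0.086] [ 0.639 -0.447 -0.002] [ 0.731 -0.294  0.121]
eye 0.45 [292. 230.] 109 [0.347 0.191 0.093] [0.334 0.117 0.013] [0.39  0.199 0.123]
block 0.8 [285. 123.] 477 [ 0.644 -0.281  0.057] [ 0.611 -0.348  0.002] [ 0.686 -0.255  0.117]
block 0.74 [290. 244.] 770 [0.341 0.21  0.06 ] [0.31  0.153 0.004] [0.379 0.238 0.116]
block 0.74 [302. 212.] 422 [0.386 0.068 0.039] [0.359 0.034 0.   ] [0.42  0.092 0.064]
small_block 0.58 [322. 193.] 306 [ 0.37  -0.049  0.028] [ 0.349 -0.087  0.   ] [ 0.398 -0.025  0.035]
tape_measure 0.89 [300. 211.] 403 [0.387 0.068 0.039] [0.359 0.042 0.002] [0.419 0.092 0.064]
masking_tape 0.73 [206. 321.] 708 [0.433 0.508 0.022] [ 0.388  0.458 -0.002] [0.481 0.55  0.029]
top cam pos [0.297 0.114 1.197] 381.1778167126708
bar 0.88 [184. 208.] 292 [0.452 0.328 0.019] [0.412 0.271 0.011] [0.517 0.425 0.0
[... 856 characters left out ...]
: array([ 1.31780866,  0.68905627, -0.19460407,  1.56531648,  0.15725248,
        0.90250659, -0.21504693]), 'joint_vel': array([ 1.31877525e-04, -1.81599981e-04,  7.18506066e-04,  1.85756976e-03,
        4.75579260e-04, -2.75033014e-05, -1.41199528e-03]), 'effort': array([-2.49749992e-04, -5.27387774e+01, -1.26699161e+00, -1.53724283e+01,
       -5.18680236e-02, -5.84326372e-04,  2.35585865e-06]), 'position': array([ 0.17683625, -0.59947585,  0.23876572]), 'tool_rot': array([ 3.14150386e+00, -4.58145994e-05,  2.86838831e-01]), 'force': array([0.05623889, 0.63072328, 0.66004616]), 'ft_torque': array([0.0142983 , 0.00745923, 0.00898988]), 'grasp_force': 0.0, 'finger_gap': 0.08791790556953052}
```

```bash
python3 -c "
import cv2,numpy as np
cv2.imwrite('pics/ab.png',cv2.resize(np.vstack([cv2.imread('pics/a.png'),cv2.imread('pics/b.png')]),(400,600)))"
```

```text
(no output)
```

View pics/a.png

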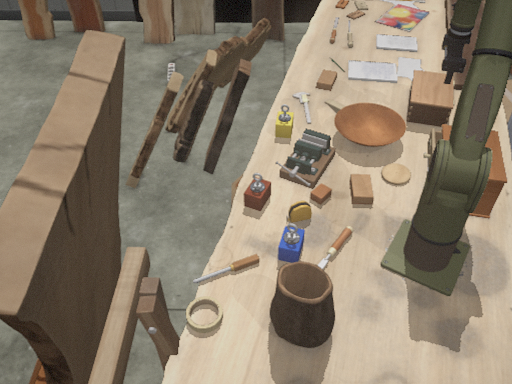

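View pics/b.png

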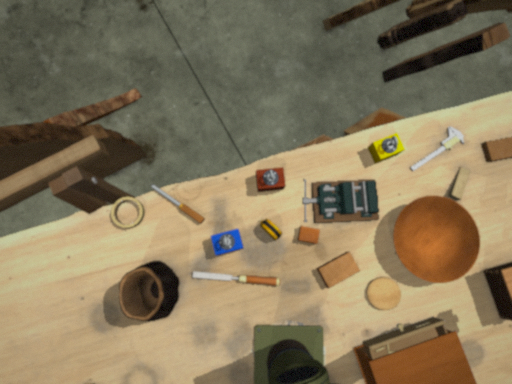

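Could be taken for the target: the eyes on blocks red (top 270,178), blue (227,241) and yellow (386,147). For the bar: the tool at top (180,204) or the chisel at (235,278). I choose the red block and the bar at (180,204), and will check both in a close crop.

Run:
```python
from h import *
T=np.load('top.npz');S=np.load('scene.npz')
c=lambda p,u,v,w,h:cv2.resize(p[v-h:v+h,u-w:u+w],(390,290),interpolation=cv2.INTER_CUBIC)
A=np.vstack([np.hstack([c(T['p'],271,178,24,18),c(S['p'],257,190,24,18)]),np.hstack([c(T['p'],180,204,40,30),c(S['p'],232,268,48,36)])])
save('crop',A)
# bar: refit from region cloud
for n in ['top','scene']:
    W=np.load(n+'.npz')['W']; p=np.load(n+'.npz')['p']
    optics.snapshot(n)
    r=optics.regions_of('bar',n)[0]['region']
    w=W[r]; w=w[(w[:,2]>.006)&(w[:,2]<.03)][:,:2]; m=w.mean(0)
    L=cv2.fitLine(w.astype(np.float32),cv2.DIST_HUBER,0,.001,.001).ravel(); dr=L[:2]; 
    if dr[0]<0: dr=-dr
    s=(w-m)@dr; print(n,'yaw',np.arctan2(dr[1],dr[0]),'ends',m+dr*s.min(),m+dr*s.max(),s.max()-s.min())
    # width profile
    t=(w-m)@[-dr[1],dr[0]]
    print([(round(a,3),round(np.ptp(t[(s-s.min()>a)&(s-s.min()<a+.01)]),3)) for a in np.arange(0,.2,.01) if ((s-s.min()>a)&(s-s.min()<a+.01)).sum()>1])
    r=[q for q in optics.regions_of('block',n) if abs(np.nanmedian(W[q['region']],0)[1]-.064)<.02 and np.nanmedian(W[q['region']],0)[0]>.45]
    W2=W.reshape(-1,3); k=(abs(W2[:,2]-.06)<.006)&(abs(W2[:,0]-.54)<.07)&(abs(W2[:,1]-.063)<.07)
    print(cv2.minAreaRect(W2[k,:2].astype(np.float32)),k.sum())
    k=(W2[:,2]>.09)&(abs(W2[:,0]-.54)<.05)&(abs(W2[:,1]-.063)<.05); e=W2[k]; print('eye',np.c_[e.round(3)].tolist())
```

```text
top yaw 0.982978 ends [0.41224421 0.26821965] [0.52283448 0.43417129] 0.19942456239066414
[(np.float64(0.0), np.float64(0.02)), (np.float64(0.01), np.float64(0.021)), (np.float64(0.02), np.float64(0.02)), (np.float64(0.03), np.float64(0.021)), (np.float64(0.04), np.float64(0.021)), (np.float64(0.05), np.float64(0.02)), (np.float64(0.06), np.float64(0.021)), (np.float64(0.07), np.float64(0.02)), (np.float64(0.08), np.float64(0.017)), (np.float64(0.09), np.float64(0.011)), (np.float64(0.1), np.float64(0.011)), (np.float64(0.11), np.float64(0.01)), (np.float64(0.12), np.float64(0.009)), (np.float64(0.13), np.float64(0.011)), (np.float64(0.14), np.float64(0.011)), (np.float64(0.15), np.float64(0.01)), (np.float64(0.16), np.float64(0.01)), (np.float64(0.17), np.float64(0.011)), (np.float64(0.18), np.float64(0.011)), (np.float64(0.19), np.float64(0.009))]
((0.5436509847640991, 0.06127574294805527), (0.06088351458311081, 0.08461804687976837), 6.82335090637207) 467
eye [[0.556, 0.067, 0.111], [0.555, 0.064, 0.117], [0.552, 0.067, 0.117], [0.552, 0.064, 0.119], [0.551, 0.061, 0.122], [0.549, 
[... 2227 characters left out ...]
[0.553, 0.063, 0.103], [0.536, 0.06, 0.11], [0.529, 0.066, 0.118], [0.53, 0.058, 0.111], [0.558, 0.067, 0.1], [0.553, 0.069, 0.104], [0.553, 0.063, 0.099], [0.53, 0.064, 0.111], [0.529, 0.06, 0.108], [0.552, 0.07, 0.101], [0.551, 0.066, 0.099], [0.547, 0.066, 0.101], [0.546, 0.062, 0.098], [0.535, 0.061, 0.102], [0.53, 0.064, 0.107], [0.527, 0.063, 0.108], [0.551, 0.066, 0.094], [0.549, 0.064, 0.093], [0.544, 0.066, 0.098], [0.544, 0.06, 0.093], [0.539, 0.061, 0.096], [0.535, 0.062, 0.098], [0.529, 0.066, 0.105], [0.529, 0.059, 0.099], [0.548, 0.065, 0.091], [0.544, 0.065, 0.092], [0.541, 0.065, 0.094], [0.538, 0.064, 0.094], [0.534, 0.063, 0.095], [0.532, 0.061, 0.095], [0.54, 0.066, 0.09]]
```

View pics/crop.png

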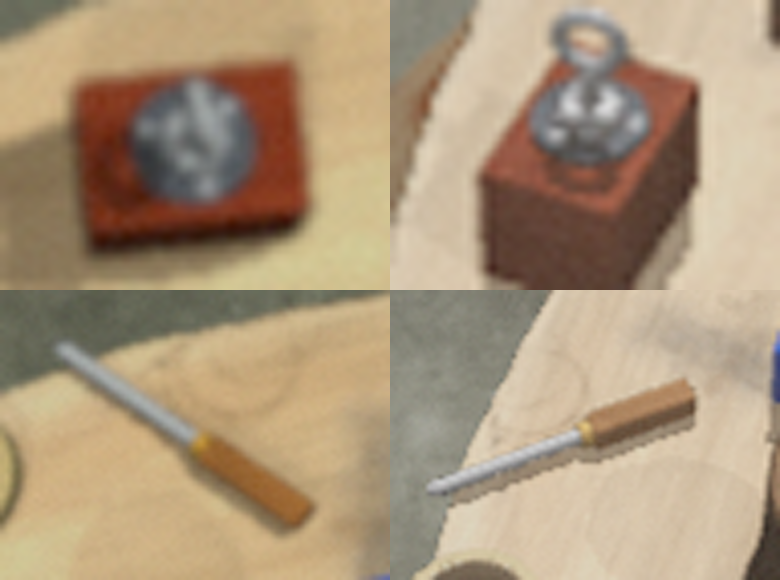

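The crop shows the dark red block with its eye (top crop 195,130; scene crop 588,45), the loop facing about ±y. It also shows the bar, a wooden handle with brass ferrule and steel rod. Both choices are confirmed.

```bash
cat >> h.py <<'E'
def state():
    s=robot.sense(); return s,np.r_[s['position'],s['tool_rot'][2]]
def plan(goal,n,g,start=None,dpsi=None):
    """rows from present to goal (x,y,z,yaw), tool pointing down"""
    s,c=state(); c=c if start is None else np.array(start,float)
    goal=np.array(goal,float); d=goal-c
    d[3]=(d[3]+np.pi)%(2*np.pi)-np.pi if dpsi is None else dpsi
    tilt=R.from_euler('xyz',s['tool_rot'])*R.from_euler('xyz',[np.pi,0,c[3]]).inv()
    print('from',c.round(4),'d',d.round(4),'step',np.linalg.norm(d[:3])/n,'rot',abs(d[3])/n, 'tilt',tilt.as_rotvec().round(4),'t',s['time_s'])
    for i in range(n):
        y=c[3]+d[3]*i/n; st=d[:3]/n
        x=np.cos(y)*st[0]+np.sin(y)*st[1]; yy=np.sin(y)*st[0]-np.cos(y)*st[1]
        print('[[%.3f,%.3f,%.3f],[0,0,%.4f],%g],'%(x/.3,yy/.3,-st[2]/.3,-d[3]/n/np.pi,g),end='' if i%10!=9 else '\n')
    print()
E
python3 - <<'E'
from h import *
W=np.load('top.npz')['W'].reshape(-1,3)
k=(W[:,2]>.05)&(W[:,1]>.25)&(W[:,0]>.1); print(np.nanmin(W[k],0),np.nanmax(W[k],0))
k=(W[:,2]>.12)&(W[:,1]<.25)&(W[:,0]>.25); print(np.nanmin(W[k],0),np.nanmax(W[k],0))
plan([.5,-.3,.25,.9],10,0)
plan([.47,.22,.25,2.6],20,0,start=[.5,-.3,.25,.9],dpsi=1.7)
E
```

```text
[0.12766652 0.32307548 0.05008714] [0.74055541 0.80205153 0.46079897]
[ 0.33940405 -0.30756881  0.12023238] [0.65543061 0.19096205 0.12419818]
from [ 0.1768 -0.5995  0.2387  0.2868] d [0.3232 0.2995 0.0113 0.6132] step 0.044073903965740596 rot 0.061315815904250524 tilt [-0.0001 -0.     -0.    ] t 1.0
[[0.132,-0.065,-0.004],[0,0,-0.0195],0],[[0.135,-0.057,-0.004],[0,0,-0.0195],0],[[0.139,-0.049,-0.004],[0,0,-0.0195],0],[[0.141,-0.040,-0.004],[0,0,-0.0195],0],[[0.143,-0.031,-0.004],[0,0,-0.0195],0],[[0.145,-0.023,-0.004],[0,0,-0.0195],0],[[0.146,-0.014,-0.004],[0,0,-0.0195],0],[[0.147,-0.005,-0.004],[0,0,-0.0195],0],[[0.147,0.004,-0.004],[0,0,-0.0195],0],[[0.146,0.013,-0.004],[0,0,-0.0195],0],

from [ 0.5  -0.3   0.25  0.9 ] d [-0.03  0.52  0.    1.7 ] step 0.02604323328621084 rot 0.08499999999999999 tilt [-0.000e+00 -1.000e-04 -6.132e-01] t 1.0
[[0.065,-0.058,-0.000],[0,0,-0.0271],0],[[0.069,-0.052,-0.000],[0,0,-0.0271],0],[[0.074,-0.046,-0.000],[0,0,-0.0271],0],[[0.077,-0.040,-0.000],[0,0,-0.0271],0],[[0.080,-0.033,-0.000],[0,0,-0.0271],0],[[0.083,-0.026,-0.000],[0,0,-0.0271],0],[[0.085,-0.019,-0.000],[0,0,-0.0271],0],[[0.086,-0.012,-0.000],[0,0,-0.0271],0],[[0.087,-0.004,-0.000],[0,0,-0.0271],0],[[0.087,0.003,-0.000],[0,0,-0.0271],0],
[[0.086,0.011,-0.000],[0,0,-0.0271],0],[[0.085,0.018,-0.000],[0,0,-0.0271],0],[[0.083,0.025,-0.000],[0,0,-0.0271],0],[[0.081,0.032,-0.000],[0,0,-0.0271],0],[[0.078,0.039,-0.000],[0,0,-0.0271],0],[[0.074,0.045,-0.000],[0,0,-0.0271],0],[[0.070,0.051,-0.000],[0,0,-0.0271],0],[[0.065,0.057,-0.000],[0,0,-0.0271],0],[[0.060,0.062,-0.000],[0,0,-0.0271],0],[[0.055,0.067,-0.000],[0,0,-0.0271],0],
```

Call:
play_rows(
  targets=[
    [[0.132, -0.065, -0.004], [0, 0, -0.0195], 0],
    [[0.135, -0.057, -0.004], [0, 0, -0.0195], 0],
    [[0.139, -0.049, -0.004], [0, 0, -0.0195], 0],
    [[0.141, -0.04, -0.004], [0, 0, -0.0195], 0],
    [[0.143, -0.031, -0.004], [0, 0, -0.0195], 0],
    [[0.145, -0.023, -0.004], [0, 0, -0.0195], 0],
    [[0.146, -0.014, -0.004], [0, 0, -0.0195], 0],
    [[0.147, -0.005, -0.004], [0, 0, -0.0195], 0],
    [[0.147, 0.004, -0.004], [0, 0, -0.0195], 0],
    [[0.146, 0.013, -0.004], [0, 0, -0.0195], 0],
  ],
)

```text
time_s: 2.0
position: [0.5008, -0.2986, 0.251]
tool_rot: [3.141, 0.0, 0.902]
force: [0.5, -0.4, -0.2]
finger_gap: 0.0883
grasp_force: 0.0
```

Call:
play_rows(
  targets=[
    [[0.065, -0.058, 0], [0, 0, -0.0271], 0],
    [[0.069, -0.052, 0], [0, 0, -0.0271], 0],
    [[0.074, -0.046, 0], [0, 0, -0.0271], 0],
    [[0.077, -0.04, 0], [0, 0, -0.0271], 0],
    [[0.08, -0.033, 0], [0, 0, -0.0271], 0],
    [[0.083, -0.026, 0], [0, 0, -0.0271], 0],
    [[0.085, -0.019, 0], [0, 0, -0.0271], 0],
    [[0.086, -0.012, 0], [0, 0, -0.0271], 0],
    [[0.087, -0.004, 0], [0, 0, -0.0271], 0],
    [[0.087, 0.003, 0], [0, 0, -0.0271], 0],
  ],
)

```text
time_s: 3.0
position: [0.4841, -0.0382, 0.2509]
tool_rot: [3.141, 0.0, 1.755]
force: [-0.3, 1.2, 1.2]
finger_gap: 0.0881
grasp_force: 0.0
```

Call:
play_rows(
  targets=[
    [[0.086, 0.011, 0], [0, 0, -0.0271], 0],
    [[0.085, 0.018, 0], [0, 0, -0.0271], 0],
    [[0.083, 0.025, 0], [0, 0, -0.0271], 0],
    [[0.081, 0.032, 0], [0, 0, -0.0271], 0],
    [[0.078, 0.039, 0], [0, 0, -0.0271], 0],
    [[0.074, 0.045, 0], [0, 0, -0.0271], 0],
    [[0.07, 0.051, 0], [0, 0, -0.0271], 0],
    [[0.065, 0.057, 0], [0, 0, -0.0271], 0],
    [[0.06, 0.062, 0], [0, 0, -0.0271], 0],
    [[0.055, 0.067, 0], [0, 0, -0.0271], 0],
  ],
)

```text
time_s: 4.0
position: [0.4689, 0.2213, 0.2508]
tool_rot: [3.142, 0.0, 2.607]
force: [0.2, 0.1, -0.1]
finger_gap: 0.0887
grasp_force: 0.0
```

Run:
```python
from h import *
s,c=state(); print(c,s['qpos'].round(2),s['time_s'])
W=np.load('top.npz')['W'].reshape(-1,3)
k=(W[:,2]>.05)&(W[:,1]>.25)&(W[:,0]>.1)&(W[:,0]<.4)&(W[:,1]<.6); print('pot',np.nanmin(W[k],0),np.nanmax(W[k],0))
C=cam('wrist'); print('cam',(-C[3].T@C[4]).round(3))
p,d=optics.snapshot('wrist'); save('w1',p); W=cloud(d,C)
for q in ['bar','eye']:
  for r in optics.regions_of(q,'wrist'):
    w=W[r['region']]; print(q,r['conf'],np.nanmedian(w,0),np.nanpercentile(w,[1,99],0).round(3).tolist())
plan([.437,.307,.12,4.11],12,0,dpsi=4.11-c[3])
```

```text
[0.4688714  0.22134223 0.2507817  2.60664099] [-0.05  0.63 -0.79  1.85  0.56  0.9  -0.07] 4.0
pot [0.12766652 0.32307548 0.05022507] [0.28922634 0.44770565 0.20967206]
cam [0.407 0.259 0.397]
bar 0.98 [0.45246682 0.33116535 0.01944919] [[0.408, 0.268, -0.001], [0.522, 0.435, 0.023]]
eye 0.89 [0.34817978 0.1924849  0.10216872] [[0.334, 0.186, 0.067], [0.363, 0.201, 0.122]]
eye 0.57 [0.53660072 0.0676284  0.07180732] [[0.531, 0.058, 0.068], [0.544, 0.073, 0.074]]
from [0.4685 0.2222 0.2508 2.6057] d [-0.0315  0.0848 -0.1308  1.5034] step 0.013258561549968675 rot 0.12527991729521157 tilt [ 0.0013 -0.0001 -0.    ] t 4.15
[[0.020,0.016,0.036],[0,0,-0.0399],0],[[0.017,0.018,0.036],[0,0,-0.0399],0],[[0.015,0.020,0.036],[0,0,-0.0399],0],[[0.012,0.022,0.036],[0,0,-0.0399],0],[[0.010,0.023,0.036],[0,0,-0.0399],0],[[0.007,0.024,0.036],[0,0,-0.0399],0],[[0.004,0.025,0.036],[0,0,-0.0399],0],[[0.000,0.025,0.036],[0,0,-0.0399],0],[[-0.003,0.025,0.036],[0,0,-0.0399],0],[[-0.006,0.024,0.036],[0,0,-0.0399],0],
[[-0.009,0.024,0.036],[0,0,-0.0399],0],[[-0.012,0.022,0.036],[0,0,-0.0399],0],
```

View pics/w1.png

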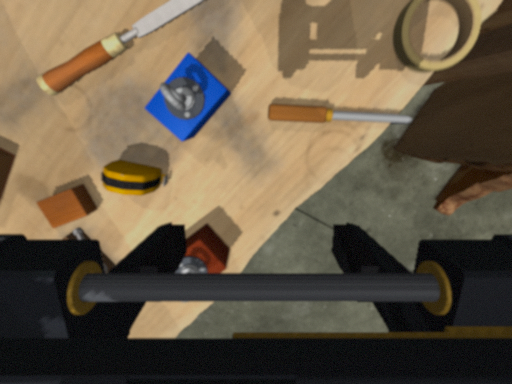

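The wrist view shows the bar lying at about (300,115) to (410,118), with the blue block at (188,97), the red block at (205,255) and the masking tape at (438,30). Next I'll refine the bar line.

```bash
cat >> h.py <<'E'
def barfit(n,zmin=.005,zmax=.03):
    C=cam(n); p,d=optics.snapshot(n); W=cloud(d,C); r=optics.regions_of('bar',n)[0]['region']
    w=W[r]; w=w[(w[:,2]>zmin)&(w[:,2]<zmax)][:,:2]
    L=cv2.fitLine(w.astype(np.float32),cv2.DIST_HUBER,0,.001,.001).ravel(); dr=L[:2]
    s=(w-L[2:])@dr; a,b=np.percentile(s,[.3,99.7])
    t=abs((w-L[2:])@[-dr[1],dr[0]])
    if t[s<(a+b)/2].mean()<t[s>(a+b)/2].mean(): dr=-dr; a,b=-b,-a
    tip=L[2:]+dr*b; end=L[2:]+dr*a
    print(n,'yaw',np.arctan2(dr[1],dr[0]),'tip',tip,'end',end,'len',b-a,'origin',(tip-.16*dr+end+.04*dr)/2)
E
python3 - <<'E'
from h import *
barfit('wrist')
E
```

```text
wrist yaw 0.9837166 tip [0.52062593 0.43326042] end [0.41179827 0.26969207] len 0.1964639091502415 origin [0.43297618 0.30152253]
```

Call:
play_rows(
  targets=[
    [[0.02, 0.016, 0.036], [0, 0, -0.0399], 0],
    [[0.017, 0.018, 0.036], [0, 0, -0.0399], 0],
    [[0.015, 0.02, 0.036], [0, 0, -0.0399], 0],
    [[0.012, 0.022, 0.036], [0, 0, -0.0399], 0],
    [[0.01, 0.023, 0.036], [0, 0, -0.0399], 0],
    [[0.007, 0.024, 0.036], [0, 0, -0.0399], 0],
    [[0.004, 0.025, 0.036], [0, 0, -0.0399], 0],
    [[0, 0.025, 0.036], [0, 0, -0.0399], 0],
    [[-0.003, 0.025, 0.036], [0, 0, -0.0399], 0],
    [[-0.006, 0.024, 0.036], [0, 0, -0.0399], 0],
  ],
)

```text
time_s: 5.25
position: [0.4437, 0.2891, 0.142]
tool_rot: [-3.14, -0.001, -2.425]
force: [-0.6, 0.2, 0.8]
finger_gap: 0.088
grasp_force: 0.0
```

Call:
play_rows(
  targets=[
    [[-0.009, 0.024, 0.036], [0, 0, -0.0399], 0],
    [[-0.012, 0.022, 0.036], [0, 0, -0.0399], 0],
  ],
)

```text
time_s: 5.45
position: [0.4386, 0.3035, 0.1204]
tool_rot: [-3.14, -0.001, -2.174]
force: [0.5, 0.2, -0.4]
finger_gap: 0.0882
grasp_force: 0.0
```

Run:
```python
from h import *
s,c=state();print(c,s['qpos'].round(2))
barfit('wrist')
```

```text
[ 0.43862454  0.30346379  0.12040508 -2.17430367] [-0.15  0.94 -0.99  1.92  1.04  0.91  0.85]
wrist yaw 0.98272234 tip [0.52010247 0.43140123] end [0.41181432 0.26899413] len 0.19519832963100126 origin [0.43267282 0.30027704]
```

Run:
```python
from h import *
plan([.4392,.3105,.0035,-2.159],8,0)
```

```text
from [ 0.4376  0.3037  0.1198 -2.1773] d [ 0.0016  0.0068 -0.1163  0.0183] step 0.014558629453624506 rot 0.002293239712646278 tilt [-0.0019  0.0019 -0.    ] t 5.55
[[-0.003,0.001,0.048],[0,0,-0.0007],0],[[-0.003,0.001,0.048],[0,0,-0.0007],0],[[-0.003,0.001,0.048],[0,0,-0.0007],0],[[-0.003,0.001,0.048],[0,0,-0.0007],0],[[-0.003,0.001,0.048],[0,0,-0.0007],0],[[-0.003,0.001,0.048],[0,0,-0.0007],0],[[-0.003,0.001,0.048],[0,0,-0.0007],0],[[-0.003,0.001,0.048],[0,0,-0.0007],0],
```

Call:
play_rows(
  targets=[
    [[-0.003, 0.001, 0.048], [0, 0, -0.0007], 0],
    [[-0.003, 0.001, 0.048], [0, 0, -0.0007], 0],
    [[-0.003, 0.001, 0.048], [0, 0, -0.0007], 0],
    [[-0.003, 0.001, 0.048], [0, 0, -0.0007], 0],
    [[-0.003, 0.001, 0.048], [0, 0, -0.0007], 0],
    [[-0.003, 0.001, 0.048], [0, 0, -0.0007], 0],
    [[-0.003, 0.001, 0.048], [0, 0, -0.0007], 0],
    [[-0.003, 0.001, 0.048], [0, 0, -0.0007], 0],
    [[0, 0, 0], [0, 0, 0], 0],
  ],
)

```text
time_s: 6.45
position: [0.44, 0.3103, 0.0041]
tool_rot: [-3.141, -0.003, -2.162]
force: [-0.2, -0.1, 0.4]
finger_gap: 0.088
grasp_force: 0.0
```

Call:
play_rows(
  targets=[
    [[0, 0, 0], [0, 0, 0], 1],
    [[0, 0, 0], [0, 0, 0], 1],
    [[0, 0, 0], [0, 0, 0], 1],
    [[0, 0, 0], [0, 0, 0], 1],
    [[0, 0, 0], [0, 0, 0], 1],
    [[0, 0, 0], [0, 0, 0], 1],
    [[0, 0, 0], [0, 0, 0], 1],
    [[0, 0, 0], [0, 0, 0], 1],
  ],
)

```text
time_s: 7.25
position: [0.44, 0.3123, 0.0059]
tool_rot: [-3.142, 0.0, -2.159]
force: [0.4, 0.3, 0.1]
finger_gap: 0.0258
grasp_force: 0.0
```

Call:
play_rows(
  targets=[
    [[0, 0, 0], [0, 0, 0], 1],
    [[0, 0, 0], [0, 0, 0], 1],
    [[0, 0, 0], [0, 0, 0], 1],
    [[0, 0, -0.05], [0, 0, 0], 1],
    [[0, 0, -0.09], [0, 0, 0], 1],
    [[0, 0, -0.12], [0, 0, 0], 1],
    [[0, 0, -0.12], [0, 0, 0], 1],
    [[0, 0, -0.12], [0, 0, 0], 1],
  ],
)

```text
time_s: 8.05
position: [0.4395, 0.312, 0.157]
tool_rot: [3.141, -0.001, -2.159]
force: [0.1, 0.2, -1.4]
finger_gap: 0.0214
grasp_force: 30.0
```

Run:
```python
from h import *
s,c=state();print(s['finger_gap'],s['grasp_force'])
plan([.49,.245,.16,1.85],20,1,dpsi=-2.27)
```

```text
0.0214440400011311 29.99565750360489
from [ 0.4395  0.312   0.157  -2.1587] d [ 0.0505 -0.067   0.003  -2.27  ] step 0.004195213799100732 rot 0.1135 tilt [-0.0007  0.0008 -0.    ] t 8.05
[[0.005,-0.013,-0.001],[0,0,0.0361],1],[[0.003,-0.014,-0.001],[0,0,0.0361],1],[[0.002,-0.014,-0.001],[0,0,0.0361],1],[[-0.000,-0.014,-0.001],[0,0,0.0361],1],[[-0.002,-0.014,-0.001],[0,0,0.0361],1],[[-0.003,-0.014,-0.001],[0,0,0.0361],1],[[-0.005,-0.013,-0.001],[0,0,0.0361],1],[[-0.006,-0.013,-0.001],[0,0,0.0361],1],[[-0.008,-0.012,-0.001],[0,0,0.0361],1],[[-0.009,-0.011,-0.001],[0,0,0.0361],1],
[[-0.010,-0.010,-0.001],[0,0,0.0361],1],[[-0.011,-0.009,-0.001],[0,0,0.0361],1],[[-0.012,-0.007,-0.001],[0,0,0.0361],1],[[-0.013,-0.006,-0.001],[0,0,0.0361],1],[[-0.013,-0.004,-0.001],[0,0,0.0361],1],[[-0.014,-0.003,-0.001],[0,0,0.0361],1],[[-0.014,-0.001,-0.001],[0,0,0.0361],1],[[-0.014,0.000,-0.001],[0,0,0.0361],1],[[-0.014,0.002,-0.001],[0,0,0.0361],1],[[-0.014,0.003,-0.001],[0,0,0.0361],1],
```

Call:
play_rows(
  targets=[
    [[0.005, -0.013, -0.001], [0, 0, 0.0361], 1],
    [[0.003, -0.014, -0.001], [0, 0, 0.0361], 1],
    [[0.002, -0.014, -0.001], [0, 0, 0.0361], 1],
    [[0, -0.014, -0.001], [0, 0, 0.0361], 1],
    [[-0.002, -0.014, -0.001], [0, 0, 0.0361], 1],
    [[-0.003, -0.014, -0.001], [0, 0, 0.0361], 1],
    [[-0.005, -0.013, -0.001], [0, 0, 0.0361], 1],
    [[-0.006, -0.013, -0.001], [0, 0, 0.0361], 1],
    [[-0.008, -0.012, -0.001], [0, 0, 0.0361], 1],
    [[-0.009, -0.011, -0.001], [0, 0, 0.0361], 1],
  ],
)

```text
time_s: 9.05
position: [0.4652, 0.2779, 0.1587]
tool_rot: [-3.141, -0.001, 2.985]
force: [-0.4, 0.0, -0.6]
finger_gap: 0.0217
grasp_force: 30.0
```

Call:
play_rows(
  targets=[
    [[-0.01, -0.01, -0.001], [0, 0, 0.0361], 1],
    [[-0.011, -0.009, -0.001], [0, 0, 0.0361], 1],
    [[-0.012, -0.007, -0.001], [0, 0, 0.0361], 1],
    [[-0.013, -0.006, -0.001], [0, 0, 0.0361], 1],
    [[-0.013, -0.004, -0.001], [0, 0, 0.0361], 1],
    [[-0.014, -0.003, -0.001], [0, 0, 0.0361], 1],
    [[-0.014, -0.001, -0.001], [0, 0, 0.0361], 1],
    [[-0.014, 0, -0.001], [0, 0, 0.0361], 1],
    [[-0.014, 0.002, -0.001], [0, 0, 0.0361], 1],
    [[-0.014, 0.003, -0.001], [0, 0, 0.0361], 1],
  ],
)

```text
time_s: 10.05
position: [0.4904, 0.2442, 0.1617]
tool_rot: [-3.141, -0.0, 1.851]
force: [0.3, -0.2, -1.7]
finger_gap: 0.0217
grasp_force: 30.0
```

```bash
cat >> h.py <<'E'
E0=np.array([.543,.0625])
def look(n,name=None):
    s,c=state(); C=cam(n); p,d=optics.snapshot(n); W=cloud(d,C).reshape(-1,3)
    if name: save(name,p)
    x,y,z=W.T
    with np.errstate(invalid='ignore'):
        e=W[(np.hypot(x-E0[0],y-E0[1])<.024)&(z>.088)&(z<.13)]
        u=np.array([np.cos(c[3]),np.sin(c[3])]); v=np.array([-u[1],u[0]])
        q=W[:,:2]-c[:2]; a=q@u; b=q@v
        rod=W[(a<-.045)&(a>-.16)&(abs(b)<.014)&(abs(z-c[2]-.0065)<.02)&(np.hypot(x-E0[0],y-E0[1])>.024)]
    return e,rod,c
def line(w): L=cv2.fitLine(w[:,:2].astype(np.float32),cv2.DIST_HUBER,0,.001,.001).ravel(); return L
def report(n,N=3):
    es,rs=[],[]
    for i in range(N):
        e,r,c=look(n); es.append(e); rs.append(r)
    e=np.vstack(es); r=np.vstack(rs); L=line(e)
    ya=np.arctan2(L[1],L[0]); ya=(ya+np.pi/2)%np.pi-np.pi/2
    t=(e[:,:2]-L[2:])@L[:2]; up=e[e[:,2]>.112]
    print(n,'pose',c.round(4),'eye n',len(e),'loopyaw',ya.round(3),'mid',(L[2:]+L[:2]*(np.percentile(t,1)+np.percentile(t,99))/2).round(4),'span',np.ptp(np.percentile(t,[1,99])).round(4),'top',np.percentile(e[:,2],98).round(4))
    if len(r)>5:
        M=line(r); g=M[:2] if M[:2]@[np.cos(c[3]),np.sin(c[3])]<0 else -M[:2]
        s=(r[:,:2]-M[2:])@g; bins=[(k.round(3),np.percentile(r[(s>k)&(s<k+.025),2],90).round(4)) for k in np.arange(s.min(),s.max(),.025) if ((s>k)&(s<k+.025)).sum()>4]
        print('  rod n',len(r),'yaw',np.arctan2(g[1],g[0]).round(4),'tip',(M[2:]+g*np.percentile(s,99.5)).round(4),'topz along',bins,'mean z',r[:,2].mean().round(4))
        off=np.cross(np.r_[g,0],np.r_[E0-M[2:],0])[2]; print('  E0 left of rod line',off.round(4))
E
python3 - <<'E'
from h import *
report('top');report('scene')
p,_=optics.snapshot('scene');q,_=optics.snapshot('top')
save('c2',np.hstack([cv2.resize(p[130:270,190:320],(400,430)),cv2.resize(q[120:250,190:320],(400,430))]))
E
```

```text
Traceback (most recent call last):
  File "h.py", line 51, in report
    e=np.vstack(es); r=np.vstack(rs); L=line(e)
                                        ~~~~^^^
  File "h.py", line 46, in line
    def line(w): L=cv2.fitLine(w[:,:2].astype(np.float32),cv2.DIST_HUBER,0,.001,.001).ravel(); return L
                   ~~~~~~~~~~~^^^^^^^^^^^^^^^^^^^^^^^^^^^^^^^^^^^^^^^^^^^^^^^^^^^^^^^
cv2.error: OpenCV(4.12.0) /io/opencv/modules/imgproc/src/linefit.cpp:50: error: (-215:Assertion failed) count > 0 in function 'fitLine2D_wods'
```

Probably the arm hides the eye from the top camera, so I'll look at that.

Run:
```python
from h import *
p,_=optics.snapshot('scene');q,_=optics.snapshot('top')
save('c2',np.hstack([cv2.resize(p[130:270,190:320],(400,430)),cv2.resize(q[120:250,190:320],(400,430))]))
report('scene')
```

```text
scene pose [0.4904 0.2447 0.1618 1.8578] eye n 67 loopyaw 0.372 mid [0.5399 0.0638] span 0.0234 top 0.1252
```

View pics/c2.png

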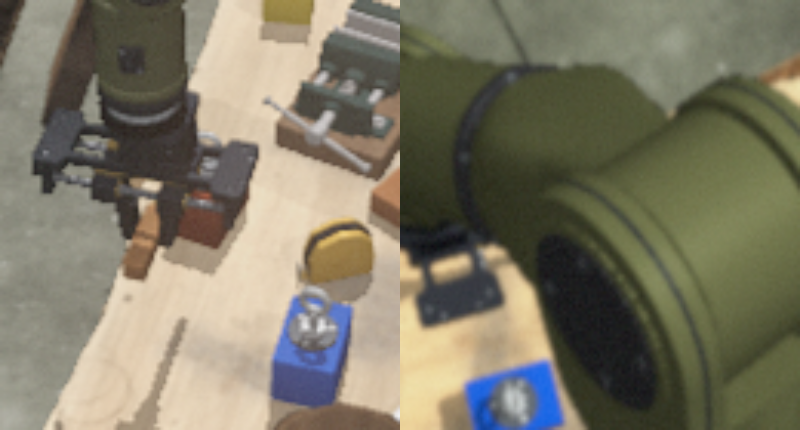

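The arm hides the eye from both fixed cameras here. The scene crop shows the handle held between the fingers at about (145,225) with the red block behind it. I'll work out where to stand so the wrist camera sees the eye from close by.

Run:
```python
from h import *
for n in ['top','scene']:
    W=np.load(n+'.npz')['W'].reshape(-1,3)
    with np.errstate(invalid='ignore'): e=W[(np.hypot(*(W[:,:2]-E0).T)<.024)&(W[:,2]>.092)]
    L=line(e); t=(e[:,:2]-L[2:])@L[:2]; print(n,np.arctan(L[1]/L[0]),L[2:]+L[:2]*(t.min()+t.max())/2,np.ptp(t))
    with np.errstate(invalid='ignore'): k=(W[:,1]<-.02)&(W[:,1]>-.3)&(W[:,0]>.42)&(W[:,0]<.62)&(W[:,2]<.14)
    print('vise top',np.nanpercentile(W[k,2],99.5))
s,c=state(); f,cx,cy,M,t=cam('wrist'); p0=-M.T@t; print('opt axis',M[2].round(3),'campos rel',(p0-c[:3]).round(3))
# find shift so that eye projects at (256,170), tcp z .22
from scipy.optimize import fsolve
e=np.r_[E0,.105]
def g(d):
    P=M@(e-(p0+np.r_[d,.04])); return [P[0]/P[2]*f+cx-256,P[1]/P[2]*f+cy-150]
d=fsolve(g,[0,0]); print(d,c[:2]+d)
plan(np.r_[c[:2]+d,c[2]+.04,c[3]],10,1)
```

```text
top 0.31190956 [0.54190074 0.06191374] 0.03056991015927471
vise top 0.10548669981191783
scene 0.23599538 [0.54257751 0.06395608] 0.031132775216451865
vise top 0.10720212122395452
opt axis [ 0.08  -0.268 -0.96 ] campos rel [-0.021  0.07   0.146]
[ 0.06612002 -0.22028908] [0.55662484 0.02438429]
from [0.4905 0.2447 0.1618 1.8574] d [ 0.0661 -0.2203  0.04    0.    ] step 0.02334505010460337 rot 0.0 tilt [0.0003 0.0004 0.    ] t 10.45
[[-0.077,0.000,-0.013],[0,0,-0.0000],1],[[-0.077,0.000,-0.013],[0,0,-0.0000],1],[[-0.077,0.000,-0.013],[0,0,-0.0000],1],[[-0.077,0.000,-0.013],[0,0,-0.0000],1],[[-0.077,0.000,-0.013],[0,0,-0.0000],1],[[-0.077,0.000,-0.013],[0,0,-0.0000],1],[[-0.077,0.000,-0.013],[0,0,-0.0000],1],[[-0.077,0.000,-0.013],[0,0,-0.0000],1],[[-0.077,0.000,-0.013],[0,0,-0.0000],1],[[-0.077,0.000,-0.013],[0,0,-0.0000],1],
```

Call:
play_rows(
  targets=[
    [[-0.077, 0, -0.026], [0, 0, 0], 1],
    [[-0.077, 0, -0.026], [0, 0, 0], 1],
    [[-0.077, 0, -0.026], [0, 0, 0], 1],
    [[-0.077, 0, -0.026], [0, 0, 0], 1],
    [[-0.077, 0, -0.026], [0, 0, 0], 1],
    [[-0.077, 0, 0], [0, 0, 0], 1],
    [[-0.077, 0, 0], [0, 0, 0], 1],
    [[-0.077, 0, 0], [0, 0, 0], 1],
    [[-0.077, 0, 0], [0, 0, 0], 1],
    [[-0.077, 0, 0], [0, 0, 0], 1],
  ],
)

```text
time_s: 11.45
position: [0.5558, 0.0219, 0.2009]
tool_rot: [-3.141, -0.0, 1.857]
force: [-0.1, 1.1, -1.2]
finger_gap: 0.0217
grasp_force: 30.0
```

Run:
```python
from h import *
report('wrist',2)
C=cam('wrist'); p,d=optics.snapshot('wrist'); save('w3',p); W=cloud(d,C)
for r in optics.regions_of('eye','wrist'):
    w=W[r['region']]; print(r['conf'],np.nanmedian(w,0))
w=W.reshape(-1,3)
with np.errstate(invalid='ignore'): k=(abs(w[:,2]-.06)<.004)&(np.hypot(*(w[:,:2]-E0).T)<.07)
print(cv2.minAreaRect(w[k,:2].astype(np.float32)))
```

```text
wrist pose [0.5569 0.0162 0.2004 1.8504] eye n 714 loopyaw 0.27 mid [0.5425 0.0638] span 0.0309 top 0.1219
  rod n 706 yaw -1.3786 tip [ 0.5727 -0.0422] topz along [(np.float64(-0.01), np.float64(0.212))] mean z 0.2105
  E0 left of rod line -0.0092
0.58 [0.54220834 0.06442624 0.11380059]
((0.5429214239120483, 0.06222566217184067), (0.05997449904680252, 0.08507996797561646), 6.9338860511779785)
```

View pics/w3.png

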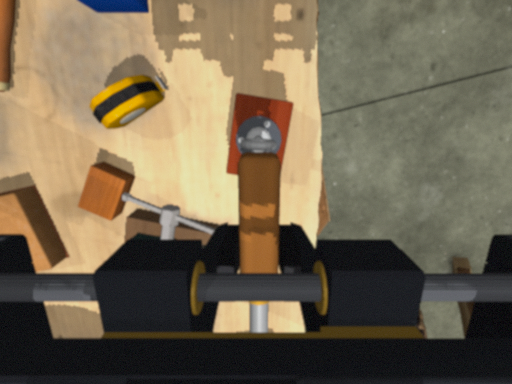

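The wrist view shows the red block at (262,125) with the loop's top at (260,133). The handle sits centred in the fingers at (260,210), with the rod straight below it at (258,318). The eye is at (0.5427, 0.063) with loop yaw 0.27.

Run:
```python
from h import *
plan([.4952,.2345,.175,1.841],7,1)
plan([.4952,.2345,.100,1.841],3,1,start=[.4952,.2345,.175,1.841])
```

```text
from [0.5555 0.0228 0.2008 1.8553] d [-0.0603  0.2117 -0.0258 -0.0143] step 0.03166010249051581 rot 0.0020485589369764667 tilt [0.0006 0.0003 0.    ] t 11.65
[[0.105,0.001,0.012],[0,0,0.0007],1],[[0.105,0.001,0.012],[0,0,0.0007],1],[[0.105,0.000,0.012],[0,0,0.0007],1],[[0.105,0.000,0.012],[0,0,0.0007],1],[[0.105,-0.000,0.012],[0,0,0.0007],1],[[0.105,-0.000,0.012],[0,0,0.0007],1],[[0.105,-0.001,0.012],[0,0,0.0007],1],
from [0.4952 0.2345 0.175  1.841 ] d [ 0.     0.    -0.075  0.   ] step 0.024999999999999994 rot 0.0 tilt [0.0006 0.0003 0.0143] t 11.65
[[0.000,0.000,0.083],[0,0,-0.0000],1],[[0.000,0.000,0.083],[0,0,-0.0000],1],[[0.000,0.000,0.083],[0,0,-0.0000],1],
```

Call:
play_rows(
  targets=[
    [[0.105, 0, 0.012], [0, 0, 0.0007], 1],
    [[0.105, 0, 0.012], [0, 0, 0.0007], 1],
    [[0.105, 0, 0.012], [0, 0, 0.0007], 1],
    [[0.105, 0, 0.012], [0, 0, 0.0007], 1],
    [[0.105, 0, 0.012], [0, 0, 0.0007], 1],
    [[0.105, 0, 0.012], [0, 0, 0.0007], 1],
    [[0.105, 0, 0.012], [0, 0, 0.0007], 1],
    [[0, 0, 0.083], [0, 0, 0], 1],
    [[0, 0, 0.083], [0, 0, 0], 1],
    [[0, 0, 0.083], [0, 0, 0], 1],
  ],
)

```text
time_s: 12.65
position: [0.494, 0.2371, 0.1005]
tool_rot: [3.141, -0.002, 1.844]
force: [0.6, 0.6, -1.8]
finger_gap: 0.0215
grasp_force: 30.0
```

Call:
play_rows(
  targets=[
    [[0, 0, 0], [0, 0, 0], 1],
  ],
)

```text
time_s: 12.75
position: [0.4923, 0.2353, 0.0987]
tool_rot: [-3.136, 0.001, 1.844]
force: [-0.9, -0.5, -0.9]
finger_gap: 0.0222
grasp_force: 30.0
```

Call:
play_rows(
  targets=[
    [[0, 0, 0], [0, 0, 0], 1],
  ],
)

```text
time_s: 12.85
position: [0.4944, 0.2361, 0.1013]
tool_rot: [-3.141, -0.001, 1.842]
force: [0.2, 0.5, -1.7]
finger_gap: 0.0213
grasp_force: 30.0
```

Run:
```python
from h import *
P=[]
for i in range(6): P.append(state()[1]); optics.snapshot('wrist')
print(np.round(P,4)); m=np.mean(P,0); print(m)
u=np.array([np.cos(1.841),np.sin(1.841)]); e=np.array([.5427,.063])
plan(np.r_[e+u*.148,.1,1.841],3,1,start=m)
plan(np.r_[e+u*.120,.1,1.841],4,1,start=np.r_[e+u*.148,.1,1.841])
```

```text
[[0.4944 0.2361 0.1013 1.8425]
 [0.4951 0.2361 0.102  1.8418]
 [0.4955 0.236  0.1023 1.8413]
 [0.4957 0.2357 0.1024 1.8408]
 [0.4958 0.2354 0.1023 1.8404]
 [0.4957 0.2352 0.1021 1.8402]]
[0.49536462 0.23573885 0.10205776 1.84115985]
from [0.4954 0.2357 0.1021 1.8412] d [ 0.0078 -0.0301 -0.0021 -0.0002] step 0.010392755897580775 rot 5.328238732863847e-05 tilt [ 0.0009 -0.0015 -0.0011] t 13.15
[[-0.035,-0.001,0.002],[0,0,0.0000],1],[[-0.035,-0.001,0.002],[0,0,0.0000],1],[[-0.035,-0.001,0.002],[0,0,0.0000],1],
from [0.5032 0.2056 0.1    1.841 ] d [ 0.0075 -0.027   0.      0.    ] step 0.007000000000000004 rot 0.0 tilt [ 0.0009 -0.0015 -0.0009] t 13.15
[[-0.023,0.000,-0.000],[0,0,-0.0000],1],[[-0.023,0.000,-0.000],[0,0,-0.0000],1],[[-0.023,0.000,-0.000],[0,0,-0.0000],1],[[-0.023,0.000,-0.000],[0,0,-0.0000],1],
```

Call:
play_rows(
  targets=[
    [[-0.03, -0.001, 0.002], [0, 0, 0], 1],
    [[-0.03, -0.001, 0.002], [0, 0, 0], 1],
    [[-0.03, -0.001, 0.002], [0, 0, 0], 1],
    [[0, 0, 0], [0, 0, 0], 1],
  ],
)

```text
time_s: 13.55
position: [0.502, 0.2055, 0.0989]
tool_rot: [-3.141, 0.002, 1.837]
force: [-0.4, -0.1, -1.7]
finger_gap: 0.0218
grasp_force: 30.0
```

Call:
play_rows(
  targets=[
    [[-0.02, 0, 0], [0, 0, 0], 1],
    [[-0.02, 0, 0], [0, 0, 0], 1],
    [[-0.015, 0, 0], [0, 0, 0], 1],
    [[0, 0, 0], [0, 0, 0], 1],
  ],
)

```text
time_s: 13.95
position: [0.5061, 0.1914, 0.0991]
tool_rot: [-3.141, 0.001, 1.839]
force: [-0.9, 0.0, -1.5]
finger_gap: 0.0215
grasp_force: 30.0
```

Call:
play_rows(
  targets=[
    [[-0.02, 0, 0], [0, 0, 0], 1],
    [[-0.02, 0, 0], [0, 0, 0], 1],
    [[-0.015, 0, 0], [0, 0, 0], 1],
    [[0, 0, 0], [0, 0, 0], 1],
    [[0, 0, 0], [0, 0, 0], 1],
  ],
)

```text
time_s: 14.45
position: [0.5103, 0.1766, 0.0992]
tool_rot: [3.142, -0.0, 1.84]
force: [-0.8, 0.6, -1.6]
finger_gap: 0.0219
grasp_force: 30.0
```

Run:
```python
from h import *
s,c=state();print(c,s['force'],s['ft_torque'])
p,_=optics.snapshot('scene');q,_=optics.snapshot('wrist')
save('c4',np.hstack([cv2.resize(p[130:250,200:320],(400,384)),q[:,56:456]]))
s,c=state();print(c)
```

```text
[0.51028451 0.17662194 0.09921283 1.84007701] [-0.817839    0.57243219 -1.60275456] [-0.06192588 -0.13038483  0.01362595]
[0.5102007  0.17699955 0.09924052 1.840697  ]
```

View pics/c4.png

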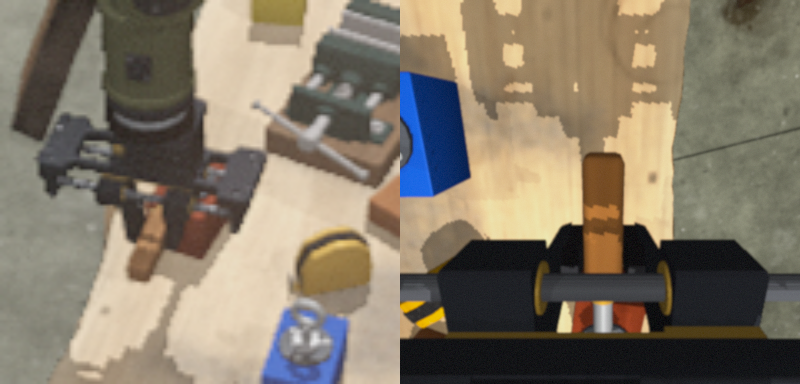

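Left: the hand low by the red block, with the tape measure at (340,268) undisturbed. Right: the handle at (603,210), with the rod entering over the block at (603,318) and no contact force. The rod should be through, so I start turning in an arc about the eye.

Call:
play_rows(
  targets=[
    [[-0.0007, 0.0237, 0], [0, 0, 0.0191], 1],
    [[-0.0007, 0.0237, 0], [0, 0, 0.0191], 1],
    [[-0.0007, 0.0237, 0], [0, 0, 0.0191], 1],
    [[-0.0007, 0.0237, 0], [0, 0, 0.0191], 1],
    [[-0.0007, 0.0237, 0], [0, 0, 0.0191], 1],
    [[-0.0007, 0.0237, 0], [0, 0, 0.0191], 1],
    [[-0.0007, 0.0237, 0], [0, 0, 0.0191], 1],
    [[-0.0007, 0.0237, 0], [0, 0, 0.0191], 1],
    [[-0.0007, 0.0237, 0], [0, 0, 0.0191], 1],
    [[0, 0, 0], [0, 0, 0], 1],
  ],
)

```text
time_s: 15.55
position: [0.5745, 0.1765, 0.0992]
tool_rot: [3.14, -0.0, 1.299]
force: [0.9, -0.2, -1.2]
finger_gap: 0.0218
grasp_force: 30.0
```

```bash
cat >> h.py <<'E'
EE=np.array([.5427,.063])
def tq():
    s,c=state(); r=c[:2]-EE; F=s['force']; a=np.arctan2(r[1],r[0])
    print('t %.2f'%s['time_s'],'th %.4f'%a,'r %.4f'%np.hypot(*r),'yaw %.4f'%c[3],'z %.4f'%c[2],'Frad %.2f Ftan(ccw) %.2f Fz %.2f'%(F[:2]@r/np.hypot(*r),F[:2]@[-np.sin(a),np.cos(a)],F[2]),'Mz %.3f'%s['ft_torque'][2],'rxF %.3f'%(r[0]*F[1]-r[1]*F[0]))
E
python3 - <<'E'
from h import *
tq()
for i in range(3): optics.snapshot('top'); tq()
E
```

```text
t 15.55 th 1.2973 r 0.1179 yaw 1.2994 z 0.0992 Frad 0.07 Ftan(ccw) -0.89 Fz -1.16 Mz 0.059 rxF -0.105
t 15.60 th 1.3045 r 0.1180 yaw 1.3017 z 0.0992 Frad 0.01 Ftan(ccw) -1.81 Fz -2.09 Mz 0.140 rxF -0.214
t 15.65 th 1.3069 r 0.1180 yaw 1.3025 z 0.0992 Frad 0.07 Ftan(ccw) -2.47 Fz -1.23 Mz 0.238 rxF -0.291
t 15.70 th 1.3074 r 0.1180 yaw 1.3026 z 0.0992 Frad -0.32 Ftan(ccw) -1.68 Fz -2.36 Mz 0.161 rxF -0.198
```

Call:
play_rows(
  targets=[
    [[-0.0005, 0.0197, 0], [0, 0, 0.0159], 1],
    [[-0.0005, 0.0197, 0], [0, 0, 0.0159], 1],
    [[-0.0005, 0.0197, 0], [0, 0, 0.0159], 1],
    [[-0.0005, 0.0197, 0], [0, 0, 0.0159], 1],
    [[-0.0005, 0.0197, 0], [0, 0, 0.0159], 1],
    [[-0.0005, 0.0197, 0], [0, 0, 0.0159], 1],
  ],
)

```text
time_s: 16.3
position: [0.6064, 0.1618, 0.0992]
tool_rot: [3.141, 0.0, 0.997]
force: [1.9, -2.3, -1.0]
finger_gap: 0.022
grasp_force: 30.1
```

```bash
cat >> h.py <<'E'
def tqs(n=4):
    v=[]
    for i in range(n):
        optics.snapshot('top'); s,c=state(); r=c[:2]-EE; F=s['force']; a=np.arctan2(r[1],r[0])
        v.append([a,np.hypot(*r),c[3],F[:2]@r/np.hypot(*r),F[:2]@[-np.sin(a),np.cos(a)],s['ft_torque'][2],s['ft_torque'][2]+r[0]*F[1]-r[1]*F[0]])
    print('t',s['time_s'],'th r yaw Frad Fccw Mz T',np.mean(v,0).round(3),'T',np.round([x[-1] for x in v],3),'z',c[2].round(4),'gap',s['finger_gap'])
E
python3 - <<'E'
from h import *
tqs()
E
```

```text
t 16.5 th r yaw Frad Fccw Mz T [ 0.997  0.117  0.998 -0.776 -2.912  0.397  0.055] T [-0.075  0.188  0.048  0.059] z 0.0992 gap 0.021412855713143837
```

Call:
play_rows(
  targets=[
    [[0, 0.006, 0], [0, 0, 0], 1],
    [[0, 0, 0], [0, 0, 0], 1],
    [[0, 0, 0], [0, 0, 0], 1],
  ],
)

```text
time_s: 16.8
position: [0.6067, 0.1616, 0.0991]
tool_rot: [-3.141, 0.0, 1.001]
force: [1.4, -0.9, -0.8]
finger_gap: 0.0214
grasp_force: 30.0
```

Run:
```python
from h import *
tqs(6)
```

```text
t 17.1 th r yaw Frad Fccw Mz T [ 0.994  0.118  1.001 -0.877 -1.038  0.221  0.099] T [0.104 0.082 0.05  0.076 0.162 0.118] z 0.0991 gap 0.021626722146277914
```

Call:
play_rows(
  targets=[
    [[-0.0005, 0.019, 0], [0, 0, 0.0127], 1],
    [[-0.0005, 0.019, 0], [0, 0, 0.0127], 1],
    [[-0.0005, 0.018, 0], [0, 0, 0.0127], 1],
    [[0, 0, 0], [0, 0, 0], 1],
    [[0, 0, 0], [0, 0, 0], 1],
  ],
)

```text
time_s: 17.6
position: [0.62, 0.1518, 0.0989]
tool_rot: [-3.14, 0.001, 0.881]
force: [-2.8, 1.2, -0.5]
finger_gap: 0.0218
grasp_force: 30.1
```

Run:
```python
from h import *
tqs(4)
```

```text
t 17.8 th r yaw Frad Fccw Mz T [ 0.854  0.118  0.881 -1.262  3.592 -0.379  0.044] T [-0.084  0.17   0.044  0.045] z 0.0991 gap 0.02130411204220603
```

Call:
play_rows(
  targets=[
    [[-0.0005, 0.0165, 0], [0, 0, 0.0127], 1],
    [[0, 0, 0], [0, 0, 0], 1],
  ],
)

```text
time_s: 18.0
position: [0.6246, 0.1478, 0.0991]
tool_rot: [-3.141, 0.0, 0.838]
force: [-4.4, 2.9, -1.6]
finger_gap: 0.022
grasp_force: 30.2
```

Run:
```python
from h import *
tqs(4)
```

```text
t 18.2 th r yaw Frad Fccw Mz T [ 0.808  0.118  0.84  -1.378  4.347 -0.48   0.033] T [ 0.073  0.021 -0.016  0.053] z 0.0991 gap 0.02127525185981221
```

Call:
play_rows(
  targets=[
    [[-0.0005, 0.0095, 0], [0, 0, 0.0127], 1],
    [[0, 0, 0], [0, 0, 0], 1],
  ],
)

```text
time_s: 18.4
position: [0.6272, 0.1453, 0.0993]
tool_rot: [3.14, -0.0, 0.8]
force: [-3.5, 1.0, -2.0]
finger_gap: 0.0212
grasp_force: 30.1
```

Run:
```python
from h import *
tqs(4)
```

```text
t 18.6 th r yaw Frad Fccw Mz T [ 0.777  0.118  0.801 -1.293  3.062 -0.274  0.087] T [0.033 0.064 0.092 0.16 ] z 0.0993 gap 0.021786217295960742
```

Call:
play_rows(
  targets=[
    [[-0.0005, 0.0157, 0], [0, 0, 0.0127], 1],
    [[0, 0, 0], [0, 0, 0], 1],
  ],
)

```text
time_s: 18.8
position: [0.6305, 0.1418, 0.0993]
tool_rot: [3.141, -0.0, 0.758]
force: [-2.6, 1.7, -0.9]
finger_gap: 0.0216
grasp_force: 30.1
```

Run:
```python
from h import *
tqs(4)
```

```text
t 19.0 th r yaw Frad Fccw Mz T [ 0.738  0.118  0.761 -1.177  2.142 -0.211  0.042] T [ 0.041  0.042  0.094 -0.01 ] z 0.0992 gap 0.02160057216015802
```

Call:
play_rows(
  targets=[
    [[-0.0005, 0.0145, 0], [0, 0, 0.0127], 1],
    [[0, 0, 0], [0, 0, 0], 1],
  ],
)

```text
time_s: 19.2
position: [0.6333, 0.1386, 0.0993]
tool_rot: [3.141, -0.0, 0.719]
force: [-2.8, 0.1, -2.0]
finger_gap: 0.022
grasp_force: 30.0
```

Run:
```python
from h import *
tqs(5)
```

```text
t 19.45 th r yaw Frad Fccw Mz T [ 0.701  0.118  0.721 -1.317  1.19  -0.108  0.033] T [ 0.01   0.057  0.058  0.076 -0.035] z 0.0993 gap 0.021147604358366993
```

Call:
play_rows(
  targets=[
    [[-0.0005, 0.0157, 0], [0, 0, 0.0127], 1],
    [[0, 0, 0], [0, 0, 0], 1],
  ],
)

```text
time_s: 19.65
position: [0.6362, 0.1351, 0.0992]
tool_rot: [3.141, -0.0, 0.679]
force: [-3.1, 1.4, -0.9]
finger_gap: 0.0218
grasp_force: 30.0
```

Run:
```python
from h import *
tqs(5)
```

```text
t 19.9 th r yaw Frad Fccw Mz T [ 0.663  0.118  0.681 -1.861  1.486 -0.04   0.135] T [0.117 0.121 0.192 0.061 0.184] z 0.0992 gap 0.021470351155235632
```

Call:
play_rows(
  targets=[
    [[-0.0003, 0.0118, 0], [0, 0, 0.0096], 1],
    [[0, 0, 0], [0, 0, 0], 1],
  ],
)

```text
time_s: 20.1
position: [0.6381, 0.1327, 0.0992]
tool_rot: [3.141, -0.0, 0.65]
force: [-2.8, 0.8, -2.1]
finger_gap: 0.0218
grasp_force: 30.0
```

Run:
```python
from h import *
tqs(6)
```

```text
t 20.4 th r yaw Frad Fccw Mz T [ 0.634  0.118  0.651 -1.129  1.717  0.012  0.215] T [0.232 0.234 0.099 0.17  0.32  0.234] z 0.0992 gap 0.022224445943216705
```

Call:
play_rows(
  targets=[
    [[-0.0003, 0.0118, 0], [0, 0, 0.0096], 1],
    [[0, 0, 0], [0, 0, 0], 1],
  ],
)

```text
time_s: 20.6
position: [0.6401, 0.1299, 0.0992]
tool_rot: [-3.142, -0.0, 0.619]
force: [-2.7, 0.8, -2.2]
finger_gap: 0.0215
grasp_force: 30.0
```

Run:
```python
from h import *
tqs(8)
```

```text
t 21.0 th r yaw Frad Fccw Mz T [ 0.605  0.118  0.621 -1.101  2.184  0.045  0.304] T [0.286 0.336 0.348 0.254 0.263 0.376 0.269 0.296] z 0.0992 gap 0.021577040237005095
```

Call:
play_rows(
  targets=[
    [[-0.0003, 0.0118, 0], [0, 0, 0.0096], 1],
    [[0, 0, 0], [0, 0, 0], 1],
  ],
)

```text
time_s: 21.2
position: [0.6421, 0.127, 0.0992]
tool_rot: [-3.142, -0.0, 0.589]
force: [-2.6, 1.8, -1.5]
finger_gap: 0.0217
grasp_force: 30.0
```

Run:
```python
from h import *
tqs(8)
```

```text
t 21.6 th r yaw Frad Fccw Mz T [ 0.575  0.118  0.591 -0.916  2.784  0.081  0.41 ] T [0.534 0.387 0.387 0.39  0.358 0.407 0.486 0.332] z 0.0992 gap 0.021834379957210787
```

Call:
play_rows(
  targets=[
    [[0, 0.0039, 0], [0, 0, 0.0032], 1],
    [[0, 0, 0], [0, 0, 0], 1],
    [[0, 0, 0], [0, 0, 0], 1],
  ],
)

```text
time_s: 21.9
position: [0.6426, 0.1263, 0.0992]
tool_rot: [-3.141, -0.0, 0.581]
force: [-2.5, 2.1, -2.1]
finger_gap: 0.0216
grasp_force: 30.0
```

Run:
```python
from h import *
tqs(8)
```

```text
t 22.3 th r yaw Frad Fccw Mz T [ 0.565  0.118  0.581 -0.411  3.44   0.114  0.521] T [0.532 0.487 0.574 0.527 0.42  0.555 0.53  0.54 ] z 0.0992 gap 0.021719217711031018
```

Call:
play_rows(
  targets=[
    [[-0.0005, -0.0197, 0], [0, 0, -0.0159], 1],
    [[-0.0005, -0.0197, 0], [0, 0, -0.0159], 1],
    [[-0.0005, -0.0197, 0], [0, 0, -0.0159], 1],
    [[-0.0005, -0.0197, 0], [0, 0, -0.0159], 1],
    [[-0.0005, -0.0197, 0], [0, 0, -0.0159], 1],
    [[-0.0005, -0.0197, 0], [0, 0, -0.0159], 1],
    [[0, 0, 0], [0, 0, 0], 1],
    [[0, 0, 0], [0, 0, 0], 1],
  ],
)

```text
time_s: 23.1
position: [0.6193, 0.1523, 0.0993]
tool_rot: [3.141, -0.0, 0.881]
force: [-0.1, -0.3, -0.9]
finger_gap: 0.0219
grasp_force: 30.0
```

Run:
```python
from h import *
tqs(3)
```

```text
t 23.25 th r yaw Frad Fccw Mz T [ 0.859  0.118  0.88  -0.055  0.301  0.024  0.059] T [0.037 0.018 0.122] z 0.0992 gap 0.02173873780030424
```

Call:
play_rows(
  targets=[
    [[-0.0005, -0.0197, 0], [0, 0, -0.0159], 1],
    [[-0.0005, -0.0197, 0], [0, 0, -0.0159], 1],
    [[-0.0005, -0.0197, 0], [0, 0, -0.0159], 1],
    [[-0.0005, -0.0197, 0], [0, 0, -0.0159], 1],
    [[-0.0005, -0.0197, 0], [0, 0, -0.0159], 1],
    [[-0.0005, -0.0197, 0], [0, 0, -0.0159], 1],
    [[0, 0, 0], [0, 0, 0], 1],
    [[0, 0, 0], [0, 0, 0], 1],
  ],
)

```text
time_s: 24.05
position: [0.5888, 0.1705, 0.0993]
tool_rot: [3.141, -0.0, 1.18]
force: [0.0, -0.5, -2.1]
finger_gap: 0.0221
grasp_force: 30.0
```

Run:
```python
from h import *
tqs(3)
```

```text
t 24.2 th r yaw Frad Fccw Mz T [1.163 0.117 1.18  0.379 0.107 0.022 0.035] T [-0.036  0.14   0.   ] z 0.0992 gap 0.0218390906765248
```

Call:
play_rows(
  targets=[
    [[0.033, 0, 0], [0, 0, 0], 1],
    [[0.033, 0, 0], [0, 0, 0], 1],
    [[0.033, 0, 0], [0, 0, 0], 1],
    [[0.033, 0, 0], [0, 0, 0], 1],
    [[0.033, 0, 0], [0, 0, 0], 1],
    [[0.033, 0, 0], [0, 0, 0], 1],
    [[0.033, 0, 0], [0, 0, 0], 1],
    [[0, 0, 0], [0, 0, 0], 1],
  ],
)

```text
time_s: 25.0
position: [0.6154, 0.2372, 0.0993]
tool_rot: [-3.142, -0.002, 1.182]
force: [0.2, 0.2, 0.2]
finger_gap: 0.0217
grasp_force: 30.0
```

Run:
```python
from h import *
s,c=state(); print(c,s['force'])
W=np.load('top.npz')['W'].reshape(-1,3)
for y in np.arange(.14,.42,.04):
    with np.errstate(invalid='ignore'): k=(abs(W[:,1]-y)<.01)&(W[:,0]>.4)
    w=W[k]; o=w[(w[:,2]>.012)&(w[:,2]<.3)]; print(y.round(2),'bench xmax',np.nanmax(w[abs(w[:,2])<.008,0]).round(3),'obst',[] if len(o)==0 else (o[:,0].min().round(3),o[:,0].max().round(3)))
plan([.50,.33,.10,1.85],10,1)
plan([.50,.33,.0075,1.85],7,1,start=[.50,.33,.10,1.85])
```

```text
[0.61536516 0.23715243 0.09929279 1.18200174] [0.24546833 0.1606835  0.1585708 ]
0.14 bench xmax 0.595 obst []
0.18 bench xmax 0.582 obst []
0.22 bench xmax 0.568 obst []
0.26 bench xmax 0.557 obst (np.float64(0.413), np.float64(0.425))
0.3 bench xmax 0.55 obst (np.float64(0.419), np.float64(0.449))
0.34 bench xmax 0.539 obst (np.float64(0.443), np.float64(0.472))
0.38 bench xmax 0.529 obst (np.float64(0.477), np.float64(0.496))
from [0.6154 0.2372 0.0993 1.182 ] d [-0.1154  0.0928  0.0007  0.668 ] step 0.014808879787625604 rot 0.06679982592310107 tilt [ 0.002  -0.0008  0.    ] t 25.0
[[0.014,-0.047,-0.000],[0,0,-0.0213],1],[[0.017,-0.046,-0.000],[0,0,-0.0213],1],[[0.020,-0.045,-0.000],[0,0,-0.0213],1],[[0.023,-0.044,-0.000],[0,0,-0.0213],1],[[0.026,-0.042,-0.000],[0,0,-0.0213],1],[[0.029,-0.040,-0.000],[0,0,-0.0213],1],[[0.031,-0.038,-0.000],[0,0,-0.0213],1],[[0.034,-0.036,-0.000],[0,0,-0.0213],1],[[0.036,-0.034,-0.000],[0,0,-0.0213],1],[[0.038,-0.031,-0.000],[0,0,-0.0213],1],

from [0.5  0.33 0.1  1.85] d [ 0.      0.     -0.0925  0.    ] step 0.013214285714285715 rot 0.0 tilt [ 2.20e-03 -1.00e-04 -6.68e-01] t 25.0
[[0.000,0.000,0.044],[0,0,-0.0000],1],[[0.000,0.000,0.044],[0,0,-0.0000],1],[[0.000,0.000,0.044],[0,0,-0.0000],1],[[0.000,0.000,0.044],[0,0,-0.0000],1],[[0.000,0.000,0.044],[0,0,-0.0000],1],[[0.000,0.000,0.044],[0,0,-0.0000],1],[[0.000,0.000,0.044],[0,0,-0.0000],1],
```

Call:
play_rows(
  targets=[
    [[0.014, -0.047, 0], [0, 0, -0.0213], 1],
    [[0.017, -0.046, 0], [0, 0, -0.0213], 1],
    [[0.02, -0.045, 0], [0, 0, -0.0213], 1],
    [[0.023, -0.044, 0], [0, 0, -0.0213], 1],
    [[0.026, -0.042, 0], [0, 0, -0.0213], 1],
    [[0.029, -0.04, 0], [0, 0, -0.0213], 1],
    [[0.031, -0.038, 0], [0, 0, -0.0213], 1],
    [[0.034, -0.036, 0], [0, 0, -0.0213], 1],
    [[0.036, -0.034, 0], [0, 0, -0.0213], 1],
    [[0.038, -0.031, 0], [0, 0, -0.0213], 1],
  ],
)

```text
time_s: 26.0
position: [0.4987, 0.328, 0.0992]
tool_rot: [3.142, 0.0, 1.855]
force: [-0.2, -0.9, -0.7]
finger_gap: 0.0217
grasp_force: 30.0
```

Call:
play_rows(
  targets=[
    [[0.014, -0.048, 0.044], [0, 0, 0], 1],
    [[0, 0, 0.044], [0, 0, 0], 1],
    [[0, 0, 0.044], [0, 0, 0], 1],
    [[0, 0, 0.044], [0, 0, 0], 1],
    [[0, 0, 0.044], [0, 0, 0], 1],
    [[0, 0, 0.044], [0, 0, 0], 1],
    [[0, 0, 0.03], [0, 0, 0], 1],
    [[0, 0, 0], [0, 0, 0], 1],
    [[0, 0, 0], [0, 0, 0], 1],
  ],
)

```text
time_s: 26.9
position: [0.4848, 0.3274, 0.0109]
tool_rot: [-3.142, 0.0, 1.849]
force: [1.0, 0.2, -0.8]
finger_gap: 0.0219
grasp_force: 30.0
```

Run:
```python
from h import *
for i in range(3): s,c=state(); print(c,s['force']); optics.snapshot('scene')
```

```text
[0.48475017 0.32736787 0.01089086 1.84949614] [ 1.01217326  0.20713313 -0.8074812 ]
[0.48493599 0.32757959 0.01128395 1.84947151] [ 0.85659793 -0.48403313 -0.64615728]
[0.48507939 0.32765192 0.01153935 1.84940304] [ 0.01750144  0.1032625  -1.53525607]
```

Lower until the force shows contact.

Call:
play_rows(
  targets=[
    [[0, 0, 0.009], [0, 0, 0], 1],
    [[0, 0, 0], [0, 0, 0], 1],
    [[0, 0, 0], [0, 0, 0], 1],
  ],
)

```text
time_s: 27.35
position: [0.4847, 0.3272, 0.0084]
tool_rot: [3.142, 0.0, 1.849]
force: [0.2, 0.6, -1.0]
finger_gap: 0.0217
grasp_force: 30.0
```

Call:
play_rows(
  targets=[
    [[0, 0, 0.006], [0, 0, 0], 1],
    [[0, 0, 0], [0, 0, 0], 1],
    [[0, 0, 0], [0, 0, 0], 1],
  ],
)

```text
time_s: 27.65
position: [0.4846, 0.3273, 0.0064]
tool_rot: [-3.141, 0.0, 1.849]
force: [-0.4, -0.1, -0.6]
finger_gap: 0.0218
grasp_force: 30.0
```

Call:
play_rows(
  targets=[
    [[0, 0, 0.004], [0, 0, 0], 1],
    [[0, 0, 0], [0, 0, 0], 1],
    [[0, 0, 0], [0, 0, 0], 1],
  ],
)

```text
time_s: 27.95
position: [0.4848, 0.3274, 0.0058]
tool_rot: [3.141, 0.0, 1.849]
force: [-0.7, -1.0, 6.0]
finger_gap: 0.0216
grasp_force: 30.0
```

Call:
play_rows(
  targets=[
    [[0, 0, 0], [0, 0, 0], 0.85],
    [[0, 0, 0], [0, 0, 0], 0.7],
    [[0, 0, 0], [0, 0, 0], 0.4],
    [[0, 0, 0], [0, 0, 0], 0.1],
    [[0, 0, 0], [0, 0, 0], 0],
    [[0, 0, 0], [0, 0, 0], 0],
    [[0, 0, 0], [0, 0, 0], 0],
    [[0, 0, 0], [0, 0, 0], 0],
  ],
)

```text
time_s: 28.75
position: [0.4847, 0.3273, 0.0052]
tool_rot: [3.142, 0.0, 1.849]
force: [0.5, -0.1, 0.4]
finger_gap: 0.0724
grasp_force: 0.0
```

Call:
play_rows(
  targets=[
    [[0, 0, -0.03], [0, 0, 0], 0],
    [[0, 0, -0.06], [0, 0, 0], 0],
    [[0, 0, -0.12], [0, 0, 0], 0],
    [[0, 0, -0.15], [0, 0, 0], 0],
    [[0, 0, -0.15], [0, 0, 0], 0],
    [[0, 0, 0], [0, 0, 0], 0],
  ],
)

```text
time_s: 29.35
position: [0.4874, 0.3303, 0.1648]
tool_rot: [3.131, -0.005, 1.849]
force: [0.8, 1.4, 0.4]
finger_gap: 0.0881
grasp_force: 0.0
```

Run:
```python
from h import *
s,c=state(); print(c,s['force'],s['finger_gap'])
barfit('wrist')
C=cam('wrist'); p,d=optics.snapshot('wrist'); W=cloud(d,C); r=optics.regions_of('bar','wrist')[0]['region']; w=W[r]
u=np.array([np.cos(1.85),np.sin(1.85)]); a=(w[:,:2]-c[:2])@u
for k in np.arange(-.16,.08,.02):
    m=(a>k)&(a<k+.02); print(k.round(2),np.nanpercentile(w[m,2],90).round(4) if m.sum()>3 else None,end='; ')
q,_=optics.snapshot('scene'); save('fin',np.hstack([cv2.resize(q[120:290,180:350],(384,384)),p[:,64:448]]))
```

```text
[0.48737046 0.33026594 0.16475498 1.84911474] [0.82547936 1.37865309 0.40557794] 0.08814391603526459
wrist yaw -1.2910624 tip [0.51701221 0.21500749] end [0.47024859 0.37779588] len 0.1693720596848259 origin [0.4770644  0.35406942]
-0.16 None; -0.14 None; -0.12 0.0172; -0.1 0.0172; -0.08 0.0173; -0.06 0.0174; -0.04 0.0223; -0.02 0.0227; -0.0 0.0228; 0.02 0.0228; 0.04 0.0226; 0.06 None;
```

View pics/fin.png

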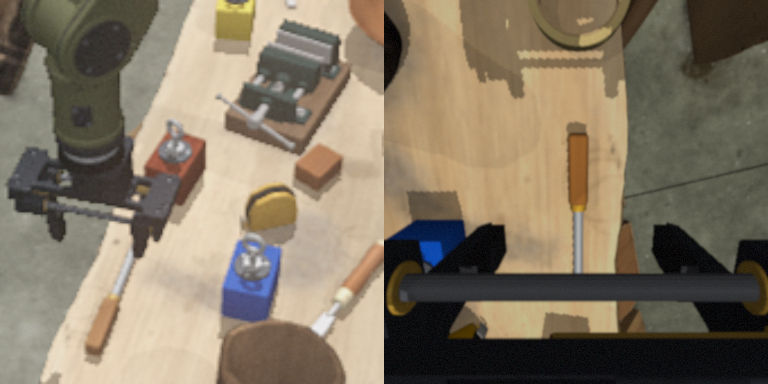

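The final view shows the bar lying flat (handle at (100,325) left and (578,170) right; measured handle top 22.8 mm, rod top 17.3 mm), out of the loop. The bystanders are in place.

```bash
python3 -c "
from workcell import hand_in
print(hand_in())"
```

```text
the job is handed in; nothing more can be done
None
```

The job is handed in, with no verdict returned: I turned the red block's eye clockwise with the bar to about 0.5 N m by the wrist readings (snug is 0.34 to 0.60), then drew the bar out and laid it flat on the bench. I never saw the rod inside the loop, since the arm hid it; the torque readings are the evidence that it took the eye along.

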